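# Feel round a headlamp's trim ring

### The job

Check the trim ring of the headlamp on the stall for dents: with the fingers closed and pointing down, set the fingertips lightly on the metal ring at its screw tab and run them along it clockwise, seen from above, all the way round and back to the tab, then draw the hand away. Keep off the glass, and press so gently that the sprung ring stays well clear of its stop. Do not shift or lift the lamp or disturb the other things.

Things in the scene. Friction and masses are not known exactly. Their poses are not given: they have to be found in the camera images.
- lamp: Loose round car headlamp lying face up on the stall: black bowl, 116 mm wide at the foot and 177 mm at the top, bearing a bright metal trim ring and flat glass. About 2 kg in all, 108 mm tall. Origin: centre of its underside; z up; its -x axis points from the lamp's centre to the screw tab of the ring.
- ring (a joint): How far the trim ring is pressed down into the bowl, m: 0 = up at rest, 0.012 = stop. Springs carry it level: about 2 N starts it moving, then 0.5 N per mm, and it comes back up when let go.
- lens: Flat pale ribbed glass inside the ring, 160 mm across; origin 100 mm above the table, on the lamp's axis; its top face is 3.5 mm below this origin and so 11.5 mm below the top of the ring. It sinks with the ring.
- blinker: Bystander: amber indicator lens standing on its base, 68 mm across, 50 mm tall; origin at the centre of its underside.
- carton: Bystander: small cardboard bulb box, 40 x 40 x 70 mm tall; origin at the centre of its underside.
- driver: Bystander: screwdriver lying on the table, 180 mm long, along its x axis.
- mark0 (a point): Point on the top of the bright metal trim ring beside the screw tab (tab: flat tongue 22 mm wide, jutting 23 mm outwards from the ring, its top 8 mm below the ring's top, with a screw head). The ring is a round bar 16 mm thick bent to a level circle, 170 mm across on the bar's centre line, 186 mm over all; its top is 108 mm above the table.
- mark1 (a point): Unmarked point on the top of the ring's bar, 40 degrees clockwise (seen from above) round the ring from the tab.
- mark2 (a point): Unmarked point on the top of the ring's bar, 80 degrees clockwise (seen from above) round the ring from the tab.
- mark3 (a point): Unmarked point on the top of the ring's bar, 120 degrees clockwise (seen from above) round the ring from the tab.
- mark4 (a point): Unmarked point on the top of the ring's bar, 160 degrees clockwise (seen from above) round the ring from the tab.
- mark5 (a point): Unmarked point on the top of the ring's bar, 200 degrees clockwise (seen from above) round the ring from the tab.
- mark6 (a point): Unmarked point on the top of the ring's bar, 240 degrees clockwise (seen from above) round the ring from the tab.
- mark7 (a point): Unmarked point on the top of the ring's bar, 280 degrees clockwise (seen from above) round the ring from the tab.
- mark8 (a point): Unmarked point on the top of the ring's bar, 320 degrees clockwise (seen from above) round the ring from the tab.
Mind the look-alikes: they are no part of the job. Of the things that look like the lamp, take the one that is farthest to the robot's left at the start.

How it is judged:
By the outcome, as a careful person would: the job done as asked, in the order asked, and still so for the second after the job is handed in, with the robot touching nothing.
It also fails if it takes over 64 s, if anything falls off the work surface, if the arm or the gripper's body presses on something with over 40 N, if the wrist force passes 120 N, or if a joint passes its speed limit or range.

### The arm

A 7-joint arm with a two-finger parallel gripper is mounted at the origin on the work surface. World frame = base frame: x ahead of the robot, y to its left, z up, the work surface at z = 0. Lengths are in m, angles in rad, forces in N, time in s.
With the tool pointing down it reaches from about 0.4 to 0.85 m from the base axis. Payload 10.4 kg.
Tool frame: the origin (TCP) lies between the finger pads, 19 mm behind the fingertips; this is the grasp point; z points along the fingers, y is the line along which they close (so a half turn about z gives the same grasp; the last joint's range is limited). The gripper opens to 85 mm and grips with 20 to 120 N. Pads are 22 mm wide; open, the fingers measure 114 mm over their backs; the gripper's body (76 mm by 85 mm) begins 54 mm behind the grasp point. The pads swing forward as they close: fully open they stand 13 mm farther back than shut.
Start: joints at [-1.361, 0.332, -0.065, 1.46, 0.022, 1.35, -0.088], TCP at [0.144, 0.608, 0.25] pointing down, gripper open.
Joint ranges: [-2.6, 2.6], [-0.5, 2.12], [-1.47, 1.34], [0.16, 2.42], [-1.27, 4.41], [0.06, 2.06], [-2.6, 2.6]. Speed limits (rad/s): [2.22, 2.22, 2.79, 2.79, 3.14, 3.14, 3.14].

### API

Orientations are given as a unit quaternion [x, y, z, w].
In Python, from workcell import manip gives the robot as it stands. The module is installed in compiled form; this text tells all that it offers.
- The arm moves only by the tool step_arm, never from a script. Its argument "moves" is a list of rows, each a list of 7 numbers: the closure, from 0 (fully open) to 1 (shut), then the shift along the world's x, y, z in mm, then the turn, a rotation vector about the world's x, y, z in rad. In form: [[grip, tx, ty, tz, ax, ay, az], ...]. A call has 1 to 10 rows; each row is the pose to reach, as a shift and turn from the pose commanded when the call began; what a row does not reach only later rows make up. A row lasts 1/10 s, in which the tool goes at most 50 mm and 8.59 degrees, less where a joint would pass 70% of its speed; a pose out of reach is approached as far as the arm can. A call with a gripper value outside its range is refused whole. The fingers move at their own pace and stop on an object; "grip_force" is the grip in N (left out, the last holds). Time passes only in rows, so rows that repeat a pose let the fingers close. It gives the time, the measured TCP pose, the force, the opening and the grip force at its end, in the units of the state.
- manip.get_obs(): the state, without advancing time (a new reading comes with each control period).
- manip.camera(name): name is "scene" or "top" or "wrist"; returns a dict with "image" (400x640x3 uint8, blue, green, red), "K" (3x3 intrinsics, pixels), "rvec" (rotation vector, rad) and "tvec" (3), from world to camera coordinates, as OpenCV has them; the wrist camera has in their place "mount" (4x4, takes a point from camera to tool coordinates, whose origin is the TCP and whose axes are the flange's). Camera axes: x right, y down, z forward; pixel columns grow to the right and rows downward; lengths in m; the calibration is good to about 2 mm. A picture is of the moment at which its call begins: read the wrist's pose just before it. There is no depth.
- manip.hand_in(): hands the job in; it is judged then, once.
The state is a dict: "clock": time; "joint_pos": joint angles; "joint_velocities": joint speeds; "tau": joint torques, N m; "position": TCP position; "ee_rot": TCP orientation; "ft_force": force on the tool from outside, world axes, zero at the start; "torque": the same for the moment, N m; "grip_width": opening from 0.0 (shut) to 1.0 (fully open); "grasp_force": force on a finger pad.
Only numpy, scipy, OpenCV 4.12 (cv2) and the standard library are available. Lean on these libraries where they do the work, as an engineer would, in place of code of your own. Each camera call takes 0.05 s, during which the arm holds its last target. There are 200 camera calls.

## Working session

There is one attempt and no reset: what is moved stays moved. The work goes in short steps, Python scripts to look and compute and a tool call to move; the robot and the scene stay as the last step left them, time stands still between calls to the robot, and variables do not carry over. Pictures are saved under pics/ and viewed, at most 10 in all, crops included, and the job is handed in when it is done.

Besides the shell and the picture viewer there is one more tool, called after ">>>" as name(argument=value, ...) on one line, values as JSON. step_arm: Moves the arm, as the interface text tells. Its arguments: {"type":"object","properties":{"moves":{"type":"array","items":{"type":"array","items":{"type":"number"}}},"grip_force":{"type":"number"}},"required":["moves"]}

```bash
mkdir -p pics
python3 - <<'E'
from workcell import manip
import cv2,numpy as np,pickle
o=manip.get_obs();print(o['clock'],o['position'],o['ee_rot'],o['ft_force'])
d={}
for n in('scene','top'):
    c=manip.camera(n);d[n]=c;cv2.imwrite(f'pics/{n}0.png',c['image'])
    print(n,c['K'].tolist(),c['rvec'],c['tvec'])
pickle.dump(d,open('c0.pkl','wb'))
E
```

```text
0.0 [0.14412867 0.60779459 0.24923412] [ 1.16140786e-01  9.93232510e-01 -7.05457343e-04 -4.39465133e-05] [0.78402118 0.12533039 0.55021712]
scene [[405.3074374258256, 0.0, 309.95700263114827], [0.0, 405.3074374258256, 201.67439889451043], [0.0, 0.0, 1.0]] [ 2.32486033  0.83842674 -0.32892301] [-0.343844   -0.18040839  1.25045803]
top [[404.969542547303, 0.0, 325.0459411847194], [0.0, 404.969542547303, 202.51121826072585], [0.0, 0.0, 1.0]] [ 2.14025525 -2.12551405  0.18001445] [-0.02653249  0.4693402   1.13461562]
```

View pics/top0.png

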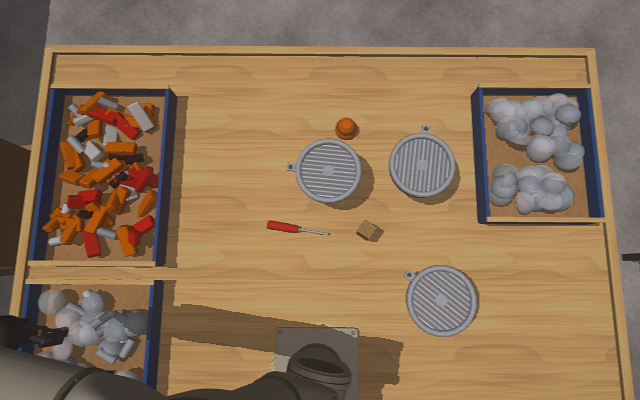

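View pics/scene0.png

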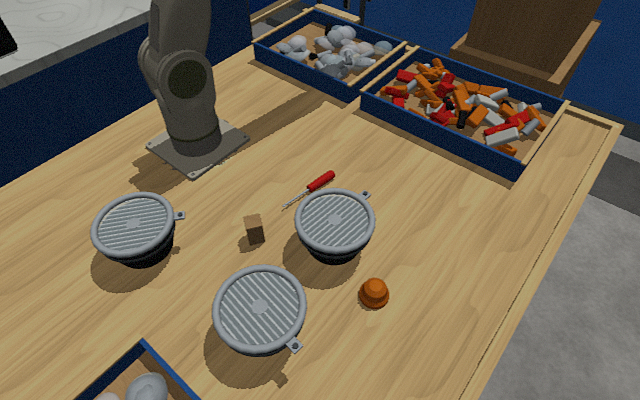

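The top view shows three lamps, at (328,170), (422,164) and (441,300). The leftmost is at (328,170), with its tab at (291,167). In the scene view that one is at (335,222), with its tab at (365,194).

```bash
cat > h.py <<'E'
import cv2,numpy as np
def ray(c,uv):
    R=cv2.Rodrigues(c['rvec'])[0];p=cv2.undistortPoints(np.array(uv,float).reshape(-1,1,2),c['K'],None).reshape(-1,2)
    d=np.c_[p,np.ones(len(p))]@R
    return -R.T@c['tvec'].ravel(),d/np.linalg.norm(d,axis=1)[:,None]
def plane(c,uv,z):
    o,d=ray(c,uv);return o+d*((z-o[2])/d[:,2])[:,None]
def tri(c1,u1,c2,u2):
    A=[];b=[]
    for c,u in((c1,u1),(c2,u2)):
        o,d=ray(c,u);P=np.eye(3)-np.outer(d[0],d[0]);A.append(P);b.append(P@o)
    x,r,*_=np.linalg.lstsq(np.vstack(A),np.hstack(b),rcond=None);return x,r
E
python3 - <<'E'
from h import *;import pickle
d=pickle.load(open('c0.pkl','rb'))
cen={}
for n,s in(('top',(328,170)),('scene',(335,222))):
    c=d[n];im=cv2.resize(c['image'],None,fx=4,fy=4,interpolation=cv2.INTER_CUBIC)
    h=cv2.cvtColor(im,cv2.COLOR_BGR2HSV)
    m=((h[...,1]<60)&(h[...,2]>75)).astype(np.uint8)*255
    m=cv2.morphologyEx(m,cv2.MORPH_CLOSE,np.ones((9,9)))
    op=cv2.morphologyEx(m,cv2.MORPH_OPEN,cv2.getStructuringElement(2,(61,61)))
    k,l=cv2.connectedComponents(op);l0=l[s[1]*4,s[0]*4]
    q=(l==l0).astype(np.uint8)
    ct=max(cv2.findContours(q,0,1)[0],key=cv2.contourArea)
    uv=(ct[:,0,:]+.5)/4-.5
    P=plane(c,uv,.1)[:,:2]
    e=cv2.fitEllipse(P.astype(np.float32)*1000);print(n,'ell mm',e)
    w=c['K']@0 if 0 else None
    R=cv2.Rodrigues(c['rvec'])[0]
    pix,_=cv2.projectPoints(np.array([[e[0][0]/1000,e[0][1]/1000,.1]]),c['rvec'],c['tvec'],c['K'],None);cen[n]=pix.reshape(1,2)
    # tab
    k,l=cv2.connectedComponents(m);M=(l==l[s[1]*4,s[0]*4])
    yy,xx=np.nonzero(M);T=plane(c,(np.c_[xx,yy]+.5)/4-.5,.098)[:,:2]
    r=T-np.array(e[0])/1000;rr=np.hypot(*r.T);f=(rr>.1)&(rr<.13);a=r[f].mean(0)
    print('tab',a,f.sum(),np.degrees(np.arctan2(a[1],a[0])),rr.max())
    g=im.copy();cv2.drawContours(g,[ct],-1,(0,0,255),1);x,y=pix.reshape(2)*4
    g=g[int(y)-250:int(y)+250,int(x)-250:int(x)+250];cv2.circle(g,(250,250),4,(0,255,0),-1);cv2.imwrite(f'pics/f_{n}.png',g)
x,r=tri(d['top'],cen['top'],d['scene'],cen['scene']);print('tri',x,r)
a=[cv2.imread(f'pics/f_{n}.png') for n in('top','scene')];cv2.imwrite('pics/fit.png',cv2.resize(np.hstack(a),(800,400)))
E
```

```text
top ell mm ((551.2929077148438, -31.07875633239746), (183.70278930664062, 184.33999633789062), 159.99478149414062)
tab [0.01016719 0.10729758] 712 84.58698891663218 0.11651989583039007
scene ell mm ((547.82958984375, -27.046098709106445), (184.9510955810547, 187.5868377685547), 17.72359275817871)
tab [0.01178385 0.10691564] 655 83.71045634529008 0.11568793796794857
tri [ 0.55012717 -0.03079955  0.10550919] [2.27373527e-07]
```

View pics/fit.png

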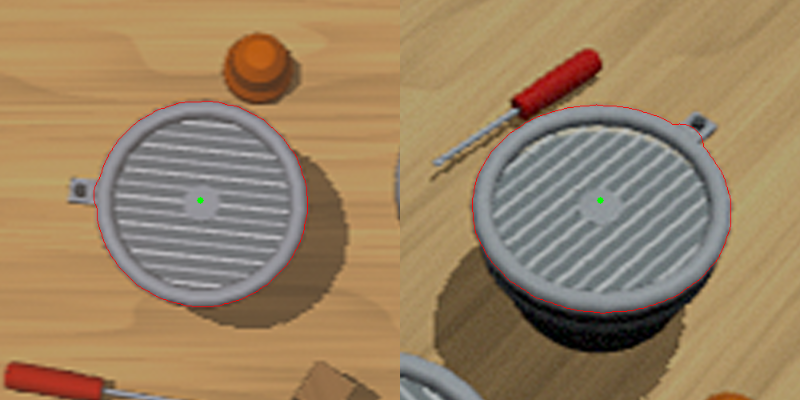

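The fitted outlines sit well on the ring in both views. The target's centre is about (0.550, -0.030), and its tab lies at about 84° (world +y). Next I'll move over it with the fingers shut and look with the wrist camera.

>>> step_arm(moves=[[1,406,-638,70,0,0,0],[1,406,-638,70,0,0,0],[1,406,-638,70,0,0,0],[1,406,-638,70,0,0,0],[1,406,-638,70,0,0,0],[1,406,-638,70,0,0,0],[1,406,-638,70,0,0,0],[1,406,-638,70,0,0,0],[1,406,-638,70,0,0,0],[1,406,-638,70,0,0,0]], grip_force=30)

```text
clock: 1.1
position: [0.412, 0.1861, 0.2963]
ee_rot: [0.116, 0.993, 0.0, -0.0]
ft_force: [1.2, 2.3, -0.6]
grip_width: -0.002
grasp_force: 0.0
```

>>> step_arm(moves=[[1,130,-205,12,0,0,0],[1,130,-205,12,0,0,0],[1,130,-205,12,0,0,0],[1,130,-205,12,0,0,0],[1,130,-205,12,0,0,0],[1,130,-205,12,0,0,0],[1,130,-205,12,0,0,0],[1,130,-205,12,0,0,0]])

```text
clock: 1.9
position: [0.5411, -0.0156, 0.3078]
ee_rot: [0.115, 0.993, 0.0, -0.0]
ft_force: [0.0, 0.8, 0.4]
grip_width: -0.002
grasp_force: 0.0
```

Run:
```python
from workcell import manip
import cv2,pickle
o=manip.get_obs();c=manip.camera('wrist');pickle.dump((o,c),open('w1.pkl','wb'));cv2.imwrite('pics/w1.png',c['image'])
print(o['position'],o['ee_rot'],o['ft_force'],c['mount'].tolist(),c['K'].tolist())
```

```text
[ 0.54108458 -0.01564801  0.30776596] [ 1.15400912e-01  9.93318878e-01  2.14725275e-04 -4.35740631e-04] [0.0263903  0.75029217 0.44802132] [[-3.340281409438507e-06, -0.9538175668712499, -0.30038649955790364, 0.07733457348540967], [0.9999997754899093, -0.00020446939993280224, 0.000638131957215346, -0.0006737356992115862], [-0.000670081318086491, -0.3003864299865632, 0.9538173534125673, -0.12480608106200419], [0.0, 0.0, 0.0, 1.0]] [[322.6126225691375, 0.0, 319.48943206405096], [0.0, 322.6126225691375, 194.0931247186923], [0.0, 0.0, 1.0]]
```

View pics/w1.png

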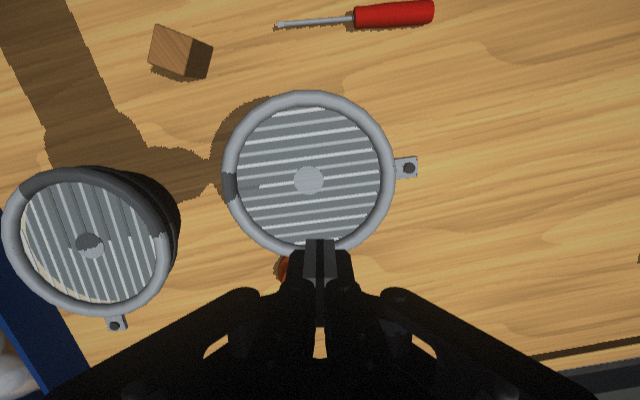

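The wrist view shows the target lamp centred at (308,180), its tab at (408,168) and the closed tips at (319,240). I'll fit the visible outer edge.

```bash
cat > fw.py <<'E'
from h import *;import pickle
from scipy.spatial.transform import Rotation as Ro
from scipy.optimize import least_squares
def wcam(o,c):
    T=np.eye(4);T[:3,:3]=Ro.from_quat(o['ee_rot']).as_matrix();T[:3,3]=o['position'];T=np.linalg.inv(T@c['mount'])
    return dict(K=c['K'],rvec=cv2.Rodrigues(T[:3,:3])[0],tvec=T[:3,3])
if __name__=='__main__':
    o,c=pickle.load(open('w1.pkl','rb'));w=wcam(o,c)
    im=cv2.resize(c['image'],None,fx=4,fy=4,interpolation=cv2.INTER_CUBIC);h=cv2.cvtColor(im,cv2.COLOR_BGR2HSV)
    m=((h[...,1]<60)&(h[...,2]>60)).astype(np.uint8)*255;m[232*4:]=0
    op=cv2.morphologyEx(cv2.morphologyEx(m,3,np.ones((9,9))),2,cv2.getStructuringElement(2,(41,41)))
    k,l=cv2.connectedComponents(op);q=(l==l[180*4,308*4]).astype(np.uint8)
    uv=(max(cv2.findContours(q,0,1)[0],key=cv2.contourArea)[:,0]+.5)/4-.5;uv=uv[uv[:,1]<228]
    # points on torus outer silhouette, projected to plane z=.1
    P=plane(w,uv,.1)[:,:2]
    s=least_squares(lambda p:np.hypot(*(P-p[:2]).T)-p[2],[.55,-.03,.093],loss='soft_l1',f_scale=.001)
    print('centre,R',s.x,np.median(abs(s.fun)))
    pc=cv2.projectPoints(np.array([[*s.x[:2],.1]]),w['rvec'],w['tvec'],w['K'],None)[0].reshape(2)
    d=pickle.load(open('c0.pkl','rb'))
    for n,e in(('top',(.5513,-.03108)),('scene',(.5478,-.02705))):
        u=cv2.projectPoints(np.array([[*e,.1]]),d[n]['rvec'],d[n]['tvec'],d[n]['K'],None)[0].reshape(1,2);print(n,tri(w,[pc],d[n],u))
    t=plane(w,[(408.5,168)],.1)[0,:2]-s.x[:2];print('tab',t,np.degrees(np.arctan2(t[1],t[0])),pc)
E
python3 fw.py
```

```text
centre,R [ 0.55074027 -0.03047778  0.09318533] 0.00036755669426040416
top (array([ 0.55272555, -0.03112143,  0.09331219]), array([1.43741949e-07]))
scene (array([ 0.54971384, -0.02995493,  0.1044351 ]), array([4.15033246e-08]))
tab [0.01021464 0.10616196] 84.50405900108588 [308.39815474 181.21827184]
```

>>> step_arm(moves=[[1,17,72,-60,0,0,0],[1,17,72,-100,0,0,0],[1,17,72,-140,0,0,0],[1,17,72,-160,0,0,0],[1,17,72,-165,0,0,0],[1,17,72,-165,0,0,0],[1,17,72,-165,0,0,0],[1,17,72,-165,0,0,0]])

```text
clock: 2.75
position: [0.5596, 0.0551, 0.1454]
ee_rot: [0.116, 0.993, 0.001, 0.002]
ft_force: [0.3, -1.3, 0.3]
grip_width: -0.001
grasp_force: 0.0
```

Run:
```python
from workcell import manip
import cv2,numpy as np
o=manip.get_obs();print(o['position'],o['ft_force'],o['joint_velocities'].round(3))
a=manip.camera('scene')['image'][130:290,240:440]
b=manip.camera('top')['image'][90:250,230:430]
w=manip.camera('wrist')['image'];cv2.imwrite('pics/s2.png',np.vstack([np.hstack([cv2.resize(a,(400,320)),cv2.resize(b,(400,320))]),cv2.resize(w[80:280,70:570],(800,280))[:280]]))
```

```text
[0.55961321 0.05512413 0.14536155] [ 0.30580939 -1.33055312  0.27026574] [ 0.002  0.003 -0.002  0.008 -0.003 -0.005  0.003]
```

View pics/s2.png

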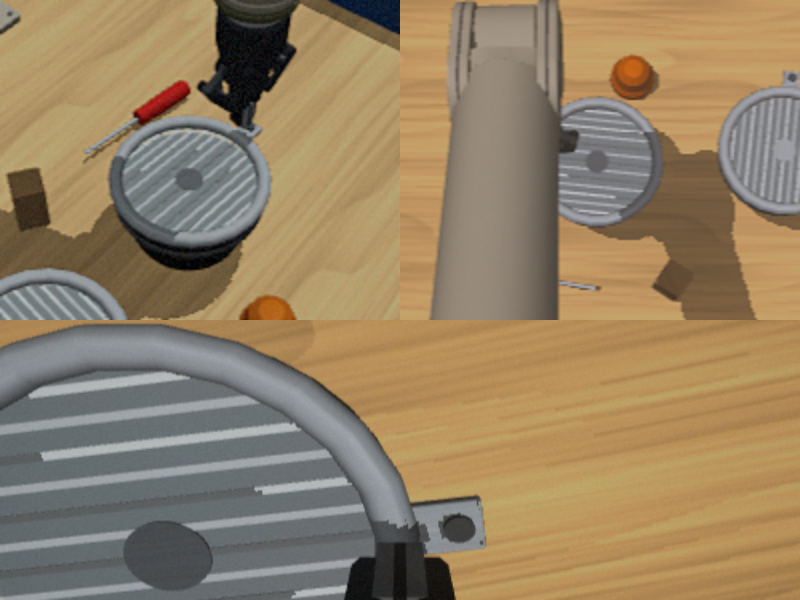

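The tips stand over the bar at the tab. Lowering gently.

>>> step_arm(moves=[[1,-1,-1,-8,0,0,0],[1,-1,-1,-14,0,0,0],[1,-1,-1,-16,0,0,0],[1,-1,-1,-17,0,0,0],[1,-1,-1,-17,0,0,0],[1,-1,-1,-17,0,0,0],[1,-1,-1,-17,0,0,0]])

```text
clock: 3.6
position: [0.5575, 0.0541, 0.1263]
ee_rot: [0.116, 0.993, 0.0, 0.0]
ft_force: [-1.2, -0.3, 2.9]
grip_width: -0.0
grasp_force: 1.1
```

>>> step_arm(moves=[[1,0,0,-1,0,0,0],[1,0,0,-2,0,0,0],[1,0,0,-3,0,0,0],[1,0,0,-3.5,0,0,0],[1,0,0,-3.5,0,0,0],[1,0,0,-3.5,0,0,0],[1,0,0,-3.5,0,0,0]])

```text
clock: 4.3
position: [0.5576, 0.0541, 0.1227]
ee_rot: [0.116, 0.993, 0.0, 0.0]
ft_force: [-1.8, -1.0, 3.7]
grip_width: 0.0
grasp_force: 2.0
```

Run:
```python
from workcell import manip
o=manip.get_obs();print(o['position'],o['ft_force'])
import numpy as np
P=lambda k:85*np.array([np.cos(np.radians(84.4-4*k)),np.sin(np.radians(84.4-4*k))])
for s in range(9): print(s,[ (P(10*s+k)-P(10*s)).round(1).tolist() for k in range(1,11)])
```

```text
[0.55758467 0.05410353 0.12270558] [-1.80460454 -0.9841391   3.66731892]
0 [[5.9, -0.8], [11.7, -2.0], [17.4, -3.6], [23.0, -5.6], [28.4, -7.9], [33.7, -10.7], [38.7, -13.8], [43.6, -17.2], [48.1, -21.0], [52.4, -25.1]]
1 [[4.0, -4.4], [7.7, -9.0], [11.0, -13.9], [14.0, -19.0], [16.7, -24.4], [18.9, -29.8], [20.8, -35.5], [22.3, -41.2], [23.4, -47.1], [24.0, -53.0]]
2 [[0.2, -5.9], [0.1, -11.9], [-0.5, -17.8], [-1.5, -23.6], [-2.9, -29.4], [-4.7, -35.0], [-6.9, -40.6], [-9.4, -45.9], [-12.4, -51.1], [-15.6, -56.0]]
3 [[-3.6, -4.7], [-7.6, -9.1], [-11.8, -13.3], [-16.3, -17.1], [-21.1, -20.7], [-26.1, -23.8], [-31.3, -26.7], [-36.7, -29.1], [-42.3, -31.2], [-48.0, -32.8]]
4 [[-5.8, -1.3], [-11.7, -2.1], [-17.6, -2.6], [-23.5, -2.6], [-29.4, -2.3], [-35.3, -1.5], [-41.1, -0.3], [-46.8, 1.3], [-52.4, 3.3], [-57.9, 5.7]]
5 [[-5.3, 2.7], [-10.3, 5.9], [-15.1, 9.3], [-19.7, 13.1], [-24.0, 17.2], [-28.0, 21.6], [-31.7, 26.2], [-35.0, 31.1], [-38.0, 36.2], [-40.7, 41.5]]
6 [[-2.3, 5.5], [-4.1, 11.1], [-5.6, 16.9], [-6.7, 22.7], [-7.3, 28.6], [-7.6, 34.5], [-7.4, 40.5], [-6.8, 46.4], [-5.9, 52.2], [-4.5, 58.0]]
7 [[1.8, 5.7], [4.0, 11.2], [6.5, 16.5], [9.5, 21.7], [12.8, 26.6], [16.4, 31.3], [20.3, 35.8], [24.6, 39.9], [29.1, 43.8], [33.8, 47.3]]
8 [[5.0, 3.2], [10.2, 6.0], [15.6, 8.5], [21.2, 10.5], [26.9, 12.2], [32.7, 13.5], [38.5, 14.3], [44.5, 14.8], [50.4, 14.8], [56.3, 14.5]]
```

Contact is confirmed: about 3.7 N, with the ring 4 mm down. I'll ease off 1 mm and begin the sweep.

>>> step_arm(moves=[[1,6,-0.8,0.5,0,0,0],[1,12.2,-2,1,0,0,0],[1,18.2,-3.6,1,0,0,0],[1,24,-5.5,1,0,0,0],[1,29.4,-7.8,1,0,0,0],[1,34.7,-10.5,1,0,0,0],[1,39.7,-13.6,1,0,0,0],[1,44.6,-17,1,0,0,0],[1,49.2,-20.8,1,0,0,0],[1,53.5,-25,1,0,0,0]])

```text
clock: 5.3
position: [0.6114, 0.0289, 0.1237]
ee_rot: [0.116, 0.993, 0.0, 0.0]
ft_force: [-1.1, 2.0, 3.0]
grip_width: 0.005
grasp_force: 1.7
```

>>> step_arm(moves=[[1,4,-4.4,0,0,0,0],[1,7.7,-9,0,0,0,0],[1,11,-13.9,0,0,0,0],[1,14,-19,0,0,0,0],[1,16.7,-24.4,0,0,0,0],[1,18.9,-29.8,0,0,0,0],[1,20.8,-35.5,0,0,0,0],[1,22.3,-41.2,0,0,0,0],[1,23.3,-47,0,0,0,0],[1,24,-53,0,0,0,0]])

```text
clock: 6.3
position: [0.6351, -0.0243, 0.1237]
ee_rot: [0.116, 0.993, 0.0, 0.0]
ft_force: [-0.8, 2.4, 4.0]
grip_width: -0.001
grasp_force: 1.7
```

Run:
```python
from workcell import manip
import cv2,numpy as np,pickle
o=manip.get_obs();c=manip.camera('wrist');pickle.dump((o,c),open('w2.pkl','wb'));print(o['position'],o['ft_force'])
t=manip.camera('top')['image'][90:250,230:430];cv2.imwrite('pics/s3.png',np.hstack([cv2.resize(t,(500,400)),cv2.resize(c['image'][100:340,230:410],(300,400))]))
```

```text
[ 0.63512186 -0.02431358  0.12366481] [-0.81835743  2.39442412  3.98952825]
```

View pics/s3.png

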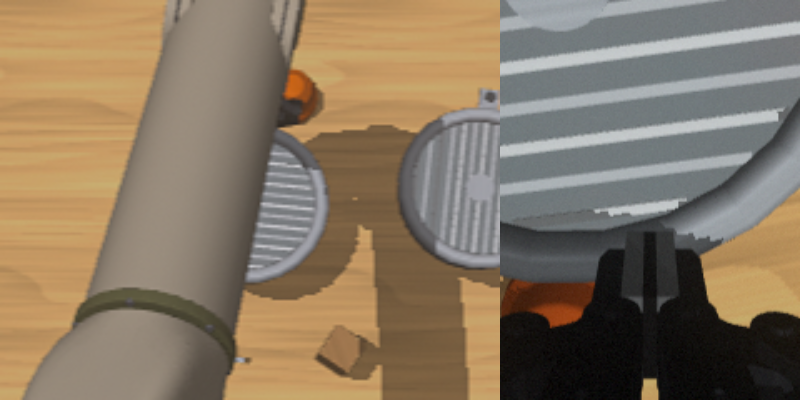

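The wrist view shows the tips on the bar. The blinker and lamp haven't moved. Continuing.

>>> step_arm(moves=[[1,0.2,-5.8,0,0,0,0],[1,0.1,-11.6,0,0,0,0],[1,-0.5,-17.5,0,0,0,0],[1,-1.5,-23.3,0,0,0,0],[1,-2.9,-29,0,0,0,0],[1,-4.7,-34.7,0,0,0,0],[1,-6.9,-40.2,0,0,0,0],[1,-9.4,-45.6,0,0,0,0],[1,-12.3,-50.7,0,0,0,0],[1,-15.5,-55.6,0,0,0,0]])

```text
clock: 7.4
position: [0.6193, -0.0799, 0.1237]
ee_rot: [0.116, 0.993, 0.0, 0.0]
ft_force: [0.7, 1.3, 3.1]
grip_width: 0.002
grasp_force: 1.8
```

>>> step_arm(moves=[[1,-3.6,-4.7,0,0,0,0],[1,-7.6,-9.1,0,0,0,0],[1,-11.8,-13.3,0,0,0,0],[1,-16.3,-17.1,0,0,0,0],[1,-21.1,-20.7,0,0,0,0],[1,-26.1,-23.8,0,0,0,0],[1,-31.3,-26.7,0,0,0,0],[1,-36.7,-29.1,0,0,0,0],[1,-42.3,-31.2,0,0,0,0],[1,-48,-32.8,0,0,0,0]])

```text
clock: 8.4
position: [0.571, -0.1126, 0.1237]
ee_rot: [0.116, 0.993, -0.0, 0.0]
ft_force: [3.1, -0.0, 4.0]
grip_width: 0.001
grasp_force: 1.8
```

Run:
```python
from workcell import manip
import cv2,numpy as np
t=manip.camera('top')['image'][90:250,230:430];s=manip.camera('scene')['image'][130:290,240:440];cv2.imwrite('pics/s4.png',np.hstack([cv2.resize(t,(400,320)),cv2.resize(s,(400,320))]))
```

```text
(no output)
```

View pics/s4.png

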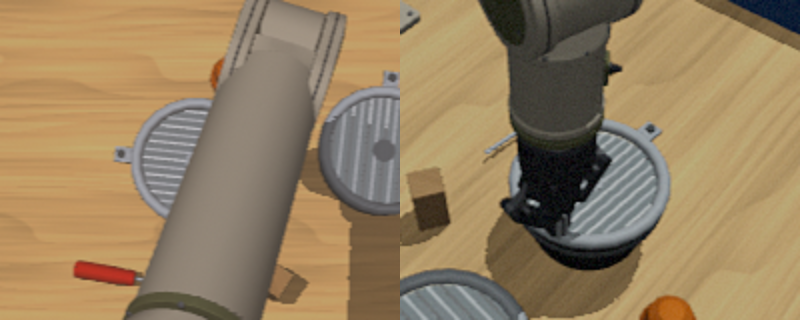

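The lamp hasn't moved: its tab is still at about (291,167) in full-image pixels. The tips are on the bar. Continuing.

>>> step_arm(moves=[[1,-5.8,-1.3,0,0,0,0],[1,-11.7,-2.1,0,0,0,0],[1,-17.6,-2.6,0,0,0,0],[1,-23.5,-2.6,0,0,0,0],[1,-29.4,-2.3,0,0,0,0],[1,-35.3,-1.5,0,0,0,0],[1,-41.1,-0.3,0,0,0,0],[1,-46.8,1.3,0,0,0,0],[1,-52.4,3.3,0,0,0,0],[1,-57.8,5.7,0,0,0,0]])

```text
clock: 9.5
position: [0.5132, -0.1065, 0.1236]
ee_rot: [0.116, 0.993, -0.0, -0.0]
ft_force: [2.4, -1.6, 3.8]
grip_width: -0.002
grasp_force: 1.8
```

>>> step_arm(moves=[[1,-5.3,2.7,0,0,0,0],[1,-10.3,5.9,0,0,0,0],[1,-15.1,9.3,0,0,0,0],[1,-19.7,13.1,0,0,0,0],[1,-24,17.2,0,0,0,0],[1,-28,21.6,0,0,0,0],[1,-31.7,26.2,0,0,0,0],[1,-35,31.1,0,0,0,0],[1,-38,36.2,0,0,0,0],[1,-40.6,41.5,0,0,0,0]])

```text
clock: 10.5
position: [0.4727, -0.0647, 0.1236]
ee_rot: [0.116, 0.993, 0.0, -0.0]
ft_force: [1.4, -2.6, 3.4]
grip_width: 0.002
grasp_force: 1.8
```

>>> step_arm(moves=[[1,-2.2,5.4,0,0,0,0],[1,-4,11,0,0,0,0],[1,-5.4,16.7,0,0,0,0],[1,-6.4,22.4,0,0,0,0],[1,-7,28.3,0,0,0,0],[1,-7.2,34.2,0,0,0,0],[1,-7,40,0,0,0,0],[1,-6.4,45.8,0,0,0,0],[1,-5.5,51.5,0,0,0,0],[1,-4.1,57.2,0,0,0,0]])

```text
clock: 11.5
position: [0.4689, -0.0074, 0.1236]
ee_rot: [0.116, 0.993, 0.0, -0.0]
ft_force: [-0.9, -3.5, 3.5]
grip_width: -0.003
grasp_force: 1.8
```

>>> step_arm(moves=[[1,1.8,5.7,0,0,0,0],[1,4,11.2,0,0,0,0],[1,6.5,16.5,0,0,0,0],[1,9.5,21.7,0,0,0,0],[1,12.8,26.6,0,0,0,0],[1,16.4,31.3,0,0,0,0],[1,20.3,35.8,0,0,0,0],[1,24.6,39.9,0,0,0,0],[1,29.1,43.8,0,0,0,0],[1,33.8,47.3,0,0,0,0]])

```text
clock: 12.5
position: [0.5031, 0.0398, 0.1236]
ee_rot: [0.116, 0.993, 0.0, -0.0]
ft_force: [-3.7, -1.8, 3.7]
grip_width: 0.001
grasp_force: 1.9
```

>>> step_arm(moves=[[1,5,3.2,0,0,0,0],[1,10.2,6,0,0,0,0],[1,15.6,8.5,0,0,0,0],[1,21.2,10.5,0,0,0,0],[1,26.9,12.2,0,0,0,0],[1,32.7,13.5,0,0,0,0],[1,38.5,14.3,0,0,0,0],[1,44.5,14.8,0,0,0,0],[1,50.4,14.8,0,0,0,0],[1,57,14.5,0,0,0,0]])

```text
clock: 13.5
position: [0.5603, 0.054, 0.1236]
ee_rot: [0.116, 0.993, 0.0, -0.0]
ft_force: [-2.5, -0.0, 4.4]
grip_width: 0.0
grasp_force: 1.8
```

>>> step_arm(moves=[[1,0,0,0,0,0,0],[1,0,0,3,0,0,0],[1,0,0,10,0,0,0],[1,0,0,25,0,0,0],[1,0,10,50,0,0,0],[1,-10,40,90,0,0,0],[1,-30,80,120,0,0,0],[1,-60,120,140,0,0,0],[1,-80,150,150,0,0,0],[1,-80,150,150,0,0,0]])

```text
clock: 14.5
position: [0.477, 0.2099, 0.2768]
ee_rot: [0.112, 0.994, 0.002, 0.001]
ft_force: [0.8, 0.1, -0.0]
grip_width: 0.0
grasp_force: 0.0
```

>>> step_arm(moves=[[1,-30,40,0,0,0,0],[1,-60,80,0,0,0,0],[1,-60,80,0,0,0,0],[1,-60,80,0,0,0,0],[1,-60,80,0,0,0,0]])

```text
clock: 15.0
position: [0.4205, 0.2828, 0.2742]
ee_rot: [0.117, 0.993, 0.0, 0.0]
ft_force: [0.5, 0.2, 0.1]
grip_width: -0.002
grasp_force: 0.0
```

Run:
```python
from workcell import manip
import cv2,numpy as np
o=manip.get_obs();print(o['position'],o['ft_force'],o['clock'])
t=manip.camera('top')['image'];s=manip.camera('scene')['image'];cv2.imwrite('pics/s5.png',np.hstack([cv2.resize(t[90:250,230:430],(400,320)),cv2.resize(s[130:290,240:440],(400,320))]))
```

```text
[0.42049068 0.28281151 0.27421933] [0.54536838 0.23808477 0.13794131] 15.0
```

View pics/s5.png

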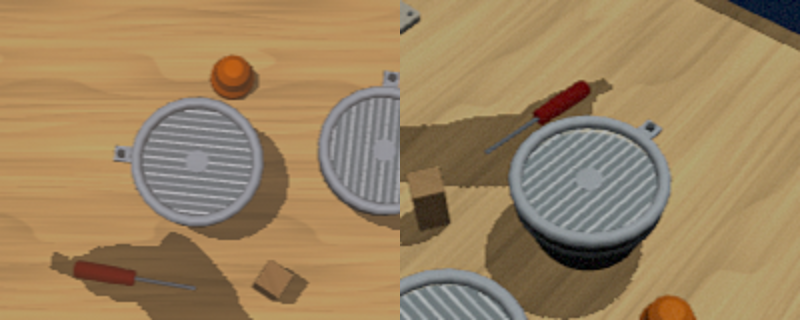

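The lamp (centre still at (328,170)), driver, carton and blinker are all where they started, and the hand is well clear.

```bash
python3 -c "
from workcell import manip
print(manip.hand_in())"
```

```text
the job is handed in; nothing more can be done
None
```

I ran the closed fingertips clockwise once round the leftmost lamp's trim ring, from tab to tab, pressing with about 3–4 N (ring 3–4 mm down, stop at 12 mm). I then drew the hand away and handed the job in at about 15 s; nothing in the scene had visibly moved, but the hand-in gave no verdict.

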